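# Hold the white standard flush on a tilted colour-meter port

## Robot

A 6-joint arm with a two-finger parallel gripper is mounted at the origin on the work surface. World frame = base frame: x ahead of the robot, y to its left, z up, the work surface at z = 0. Lengths are in m, angles in degrees, forces in N, time in s.
With the tool pointing down it reaches from about 0.25 to 0.725 m from the base axis. Payload 9.7 kg.
Tool frame: the origin (TCP) lies midway between the tips of the shut fingers; the grasp point (between the pads) lies 19 mm behind it (grip_point_offset is the distance from the TCP to the grasp point, in m); y points along the fingers, z is the direction in which the jaws open and shut, and the axes are right-handed (so a half turn about y gives the same grasp; the last joint's range is limited). The gripper opens to 85 mm and grips with 20 to 120 N. Pads are 22 mm wide; open, the fingers measure 114 mm over their backs; the gripper's body (76 mm by 85 mm) begins 54 mm behind the grasp point. The pads swing forward as they close: fully open they stand 13 mm farther back than shut.
Start: joints at [-72.651, 4.979, 10.078, 95.1, 0, 90], TCP at [0.164, -0.525, 0.231] pointing down, gripper open.
Joint ranges: [-179.16, 179.16], [-48.56, 103.87], [-65.8, 70.77], [-126.05, 130.52], [-82.76, 87.17], [-180, 180]. Speed limits (degrees/s): [127.2, 127.2, 147.25, 180, 180, 180].

## Interface

Orientations are given as [roll, pitch, yaw] about the fixed x, y, z axes, in that order (R = Rz(yaw) Ry(pitch) Rx(roll)).
In Python, from workcell import get_obs, camera, job_done, grip_point_offset gives the robot as it stands.
- The arm moves only by the tool move_arm, never from a script. Its argument "deltas" is a list that holds one entry, the list of rows, each a list of 4 numbers: the shift along the tool's x, y, z in m, then the turn about the tool's y in degrees. A call has 1 to 5 rows; each row is the pose to reach, as a shift and turn from the pose commanded when the call began, along the tool's axes at that moment; what a row does not reach only later rows make up. A row lasts 1/10 s, in which the tool goes at most 50 mm and 8.59 degrees, less where a joint would pass 70% of its speed; a pose out of reach is approached as far as the arm can. A call with a gripper value outside its range is refused whole. "claw" is the finger opening in m, from 0 to 0.0854, set as the call begins (left out, the last holds). The fingers move at their own pace and stop on an object; "newtons" is the grip in N (left out, the last holds). Time passes only in rows, so rows that repeat a pose let the fingers close. It gives the time, the measured TCP pose, the force and the opening at its end, in the units of the state.
- get_obs(): the state, without advancing time (a new reading comes with each control period).
- camera(name): name is "scene" or "top" or "wrist"; returns a dict with "color" (420x560x3 uint8, blue, green, red), "range_z" (420x560 float32, m along the optical axis (not along the pixel's ray), 0 where there is no reading), "fx", "fy", "cx", "cy" (pixels), "T" (4x4, takes a point from camera to world coordinates). Camera axes: x right, y down, z forward; pixel columns grow to the right and rows downward; lengths in m; the calibration is good to about 2 mm. A picture is of the moment at which its call begins.
- job_done(): hands the job in, once; it reports no verdict.
The state is a dict: "time": time; "q": joint angles; "qd": joint speeds; "joint_efforts": joint torques, N m; "ee_pos": TCP position; "tcp_rot": TCP orientation; "wrist_force": force on the tool from outside, world axes, zero at the start; "torque": the same for the moment, N m; "opening": finger opening in m.
Only numpy, scipy, OpenCV 4.12 (cv2) and the standard library are available. Lean on these libraries where they do the work, as an engineer would, in place of code of your own. Each camera call takes 0.05 s, during which the arm holds its last target. There are 200 camera calls.

## Task

White-calibrate the colour meter: from the tray pick up, by its black grip, the one white standard that fits the square metal-rimmed seat around the meter's measuring port, tilt it to the slope of the head and set it face down into the seat. Finish while holding: keep gripping it and pressing it gently, fully flush in the seat, and do not let go. Leave the other two standards, the flask and the wash bottle where they are, and do not shift the tilt of the head.

Things in the scene. Friction and masses are not known exactly. Their poses are not given: they have to be found in the camera images.
- port (a point): centre of the measuring port, on the flat seat floor on the meter's tilted head. z: outward normal of the sloped face; y: level, along the hinge; x: up the slope, away from the robot. The seat is a 58 mm square recess with sides along x and y, inside an aluminium rim 3 mm high and 8 mm wide, 3 mm to spare on each side of the right standard; its floor is a firm black light seal with a round window in its middle in a 34 mm silvery ring
- head: white measuring head, a box 130 x 146 x 80 mm with a grey face plate 112 mm square that carries the seat. Origin on the hinge axis, 125 mm above the bench and 50 mm straight below the port along its normal; axes parallel to the port's. Clamped at a slope of 0.20 to 0.58 rad from level that differs from run to run; it stays put when pressed and does not give, so touch down slowly (about 10 mm/s)
- meter: the colour meter's fixed grey base, 200 mm wide (y), from 160 mm in front (-x) to 110 mm behind its origin; origin on the bench, straight below the head's hinge axis. Sloped key panel at the front, 55 mm tall; two upright cheeks beside the head, outer width 176 mm, tops 163 mm above the bench, with a clamp knob out to y = +110 mm
- medium_grip (a point): the right standard: white ceramic tile 52 mm square with a grey backing, 10 mm thick together, about 85 g; upright black grip in the middle of its back, 16 mm wide (its y), 32 mm long (its x), 48 mm tall. This point is the grip's centre, 34 mm from the white face and 24 mm from the back. z points out of the back, along the grip; it lies face down, so z is up
- medium_face (a point): centre of the white face (the underside as it lies) of the right standard; axes parallel to those of medium_grip, z pointing from the face to the grip
- std_medium: the right standard itself; origin at the centre of its white face, the same point as medium_face
- small_grip (a point): look-alike standard, too small: 38 mm square, else the same as the right one; centre of its grip, 34 mm from its face. Leave it alone
- large_grip (a point): look-alike standard, too large: 66 mm square, else the same as the right one; centre of its grip, 34 mm from its face. Leave it alone
- tray: low aluminium tray 310 x 126 mm, fixed to the bench, with a blue pad and a rim 10 mm high, its long side along its own x; origin at the centre of its underside. The standards lie face down on the pad, 4 mm above the bench, about 95 mm apart in a row along its x, in shuffled order
- flask: empty conical glass flask, 64 mm wide at the base, 102 mm tall, loose; origin at the centre of its underside. Leave it alone
- wash_bottle: white plastic wash bottle, 66 mm wide, 194 mm tall with a bent spout, loose; origin at the centre of its underside. Leave it alone
There are look-alikes about, which are no part of the job. What is shaped like the std_medium but blue or red is not meant.

How it is judged:
By the outcome, as a careful person would: the job done as asked, in the order asked, and still so for the second after the job is handed in, while the arm keeps its last pose, push and grip.
It also fails if it takes over 46 s, if anything falls off the work surface, if the arm or the gripper's body presses on something with over 40 N, if the wrist force passes 120 N, or if a joint passes its speed limit or range.

## Working session

There is one attempt and no reset: what is moved stays moved. The work goes in short steps, Python scripts to look and compute and a tool call to move; the robot and the scene stay as the last step left them, time stands still between calls to the robot, and variables do not carry over. Pictures are saved under pics/ and viewed, about 8 in all and at most 12, crops included, and the job is handed in when it is done.

Besides the shell and the picture viewer there is one more tool, called after ">>>" in YAML: its name, and indented under it one key for each argument. move_arm: Moves the arm, as the interface text tells. Its arguments: {"type":"object","properties":{"deltas":{"type":"array"},"claw":{"type":"number"},"newtons":{"type":"number"}},"required":["deltas"]}

```bash
mkdir -p pics; ls; python3 - <<'E'
from workcell import *
import cv2,numpy as np,pickle
o=get_obs();print({k:np.round(v,3) for k,v in o.items()},grip_point_offset)
d={n:camera(n) for n in("scene","top")}
pickle.dump(d,open('a.pkl','wb'))
for n in d: cv2.imwrite(f'pics/{n}0.png',d[n]['color']);print(n,d[n]['fx'],d[n]['T'].round(3).tolist())
E
```

```text
pics
{'time': np.float64(0.0), 'q': array([-7.2653e+01,  5.0090e+00,  1.0034e+01,  9.5099e+01,  1.0000e-03,
        9.0001e+01]), 'qd': array([-0.022, -0.046,  0.037,  0.03 ,  0.094,  0.012]), 'joint_efforts': array([ 0.0000e+00, -5.2039e+01,  4.6480e+01,  1.6000e-02,  0.0000e+00,
       -0.0000e+00]), 'ee_pos': array([ 0.164, -0.525,  0.231]), 'tcp_rot': array([-9.00730e+01,  1.00000e-03, -1.62654e+02]), 'wrist_force': array([ 0.514, -0.446, -1.102]), 'torque': array([-0.015, -0.042,  0.041]), 'opening': np.float64(0.086)} 0.0187
scene 533.1360258096704 [[-0.471, 0.722, -0.507, 1.147], [0.882, 0.387, -0.269, 0.348], [0.002, -0.574, -0.819, 1.202], [0.0, 0.0, 0.0, 1.0]]
top 498.4833167373852 [[-0.015, -0.996, 0.089, 0.346], [-1.0, 0.016, 0.01, -0.015], [-0.012, -0.089, -0.996, 1.544], [0.0, 0.0, 0.0, 1.0]]
```

View pics/scene0.png

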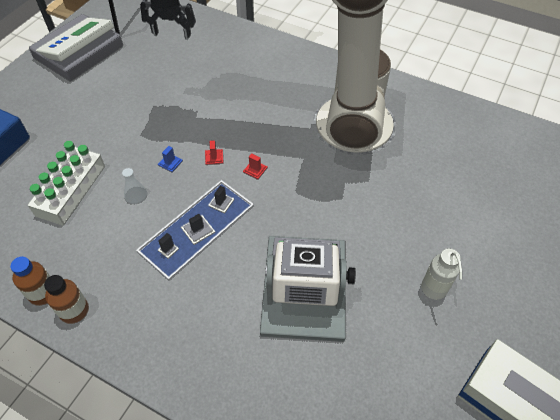

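View pics/top0.png

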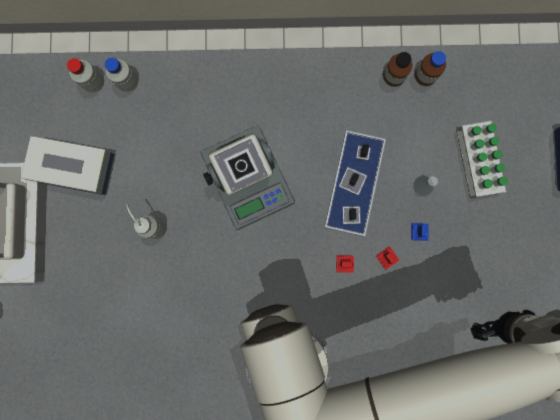

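The scene view shows the tray with three white standards at about (221,198), (197,225) and (167,243), and the meter at (307,258). The top view shows the same standards at (351,214), (352,181) and (363,151), and the meter's seat at (241,165). The blue and red look-alikes lie off the tray.

```bash
cat > h.py <<'E'
import cv2,numpy as np,pickle
from scipy.spatial.transform import Rotation as Ro
def cloud(c):
    z=c['range_z'];v,u=np.indices(z.shape)
    p=np.stack([(u-c['cx'])/c['fx']*z,(v-c['cy'])/c['fy']*z,z],-1)
    p=p@c['T'][:3,:3].T+c['T'][:3,3]; p[z<=0]=np.nan; return p
def proj(c,P):
    P=np.atleast_2d(P);q=(P-c['T'][:3,3])@c['T'][:3,:3]
    return np.c_[q[:,0]/q[:,2]*c['fx']+c['cx'],q[:,1]/q[:,2]*c['fy']+c['cy']]
E
python3 - <<'E'
from h import *
d=pickle.load(open('a.pkl','rb'))
s,t=d['scene'],d['top'];P=cloud(t);S=cloud(s)
for u,v in [(351,214),(352,181),(363,151),(241,165),(363,151),(433,181),(145,226)]: print((u,v),P[v,u].round(3))
for u,v in [(221,190),(197,218),(167,238),(307,257)]: print('s',(u,v),S[v,u].round(3))
# grip tops: height 55-70mm
for n,Q,b in(('t',P,(320,125,390,240)),('s',S,(135,175,255,280))):
    m=np.zeros(Q.shape[:2],np.uint8);x0,y0,x1,y1=b
    zz=Q[...,2];m[y0:y1,x0:x1]=((zz>.052)&(zz<.075))[y0:y1,x0:x1]
    k,l,st,_=cv2.connectedComponentsWithStats(m)
    for i in range(1,k): print(n,st[i],np.nanmean(Q[l==i],0).round(4))
a=cv2.resize(t['color'][120:245,315:395],None,fx=4.6,fy=4.6,interpolation=cv2.INTER_CUBIC)
b=cv2.resize(s['color'][175:285,130:260],None,fx=3.2,fy=3.2,interpolation=cv2.INTER_CUBIC)
h=max(a.shape[0],b.shape[0]);o=np.zeros((h,a.shape[1]+b.shape[1],3),np.uint8);o[:a.shape[0],:a.shape[1]]=a;o[:b.shape[0],a.shape[1]:]=b
cv2.imwrite('pics/crop1.png',o);print(o.shape)
E
```

```text
(351, 214) [ 0.458 -0.195  0.06 ]
(352, 181) [ 0.556 -0.199  0.067]
(363, 151) [ 0.648 -0.235  0.062]
(241, 165) [0.593 0.122 0.167]
(363, 151) [ 0.648 -0.235  0.062]
(433, 181) [ 0.548 -0.43   0.102]
(145, 226) [0.427 0.392 0.161]
s (221, 190) [ 0.455 -0.197  0.059]
s (197, 218) [ 0.563 -0.202  0.061]
s (167, 238) [ 0.651 -0.234  0.064]
s (307, 257) [0.593 0.124 0.173]
t [362 144   7  12  62] [ 0.6524 -0.2418  0.0609]
t [350 173   9  12  59] [ 0.5644 -0.2073  0.0614]
t [350 209   6  11  59] [ 0.4587 -0.1995  0.0606]
s [135 178   4  11  26] [ 0.5427 -0.413   0.0589]
s [214 186  11  12  77] [ 0.4613 -0.1973  0.0597]
s [189 214  13  11  84] [ 0.5667 -0.2055  0.0595]
s [159 233  13  13  89] [ 0.6546 -0.2396  0.0599]
(575, 784, 3)
```

View pics/crop1.png

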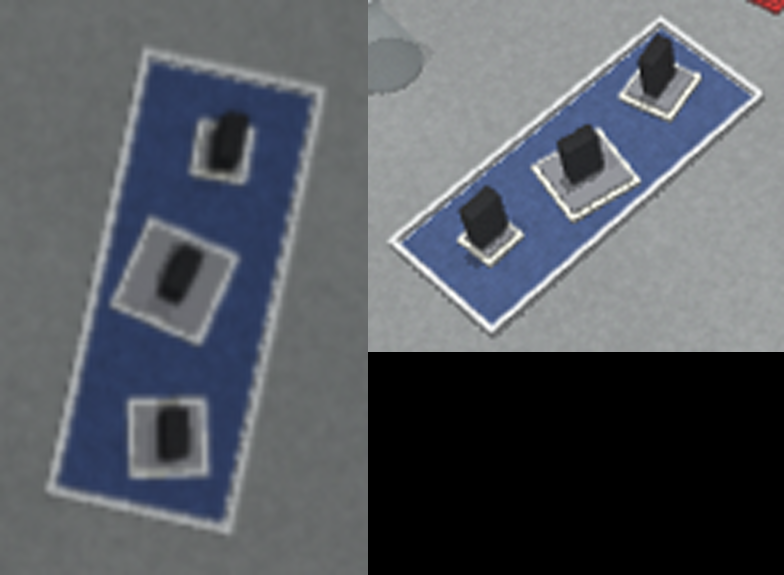

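Candidates, as top-view pixels:
- (363,151): about 38 mm wide, so it is the small one.
- (352,181): about 66 mm wide, so it is the large one.
- (351,214): about 17 px × 3.05 mm = 52 mm wide, so it is the right one. Its world position is (0.459, -0.198).

The enlarged crop confirms the three sizes. The blue and red ones off the tray are excluded. I'll move over it next, and measure the head from the pictures I already have.

```bash
python3 - <<'E'
from h import *
d=pickle.load(open('a.pkl','rb'))
for n,b in(('top',(200,125,285,215)),('scene',(265,235,350,310))):
    c=d[n];Q=cloud(c);x0,y0,x1,y1=b
    m=np.zeros(Q.shape[:2],bool);m[y0:y1,x0:x1]=1
    p=Q[m];r=np.linalg.norm(p-[.593,.122,.17],axis=1);p=p[(r<.055)]
    # ransac plane
    rng=np.random.default_rng(0);best=0
    for _ in range(500):
        a=p[rng.choice(len(p),3,0)];nn=np.cross(a[1]-a[0],a[2]-a[0]);nn/=np.linalg.norm(nn)+1e-9
        k=abs((p-a[0])@nn)<.003
        if k.sum()>best:best=k.sum();K=k
    g=p[K];ce=g.mean(0);nn=np.linalg.svd(g-ce)[2][2];nn*=np.sign(nn[2])
    print(n,best,len(p),'n',nn.round(4),'slope',np.degrees(np.arccos(nn[2])).round(2),'yaw of x',np.degrees(np.arctan2(-nn[1],-nn[0])).round(2),'c',ce.round(4))
E
```

```text
top 782 1211 n [-0.2931 -0.1362  0.9463] slope 18.86 yaw of x 24.92 c [0.5929 0.1214 0.1737]
scene 1102 1270 n [-0.2983 -0.14    0.9441] slope 19.24 yaw of x 25.13 c [0.5941 0.1223 0.1738]
```

>>> move_arm:
  deltas:
    - [[-0.362,0.03,-0.233,17],[-0.362,0.03,-0.233,17],[-0.362,0.03,-0.233,17],[-0.362,0.03,-0.233,17],[-0.362,0.03,-0.233,17]]

```text
time: 0.6
ee_pos: [0.3211, -0.3364, 0.214]
tcp_rot: [-90.0, -0.0, -179.7]
wrist_force: [0.8, -1.3, 0.6]
opening: 0.0854
```

>>> move_arm:
  deltas:
    - [[-0.119,0.014,-0.141,0],[-0.119,0.014,-0.141,0],[-0.119,0.014,-0.141,0],[-0.119,0.014,-0.141,0],[-0.119,0.014,-0.141,0]]

```text
time: 1.1
ee_pos: [0.4402, -0.1933, 0.1994]
tcp_rot: [-90.1, -0.0, -179.4]
wrist_force: [0.8, 0.4, 0.1]
opening: 0.0852
```

```bash
python3 - <<'E'
from workcell import *
from h import *
o=get_obs();print(o['q'].round(1),o['ee_pos'].round(4),o['tcp_rot'].round(2))
c=camera('wrist');pickle.dump(c,open('w1.pkl','wb'));cv2.imwrite('pics/w1.png',c['color']);print(c['T'].round(3).tolist(),c['fx'])
E
```

```text
[-23.7  -5.   -3.4  91.6   0.  155.7] [ 0.4402 -0.1933  0.1994] [-9.0070e+01 -5.0000e-02 -1.7939e+02]
[[0.011, -0.959, -0.282, 0.512], [-1.0, -0.011, -0.001, -0.192], [-0.002, 0.282, -0.959, 0.342], [0.0, 0.0, 0.0, 1.0]] 294.22478064527274
```

View pics/w1.png

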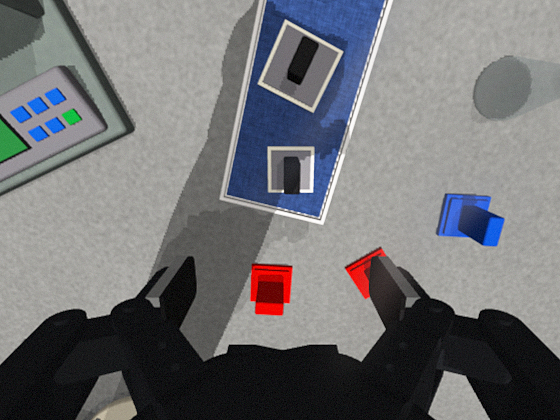

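The wrist view shows the right standard at about (291,170), the large one at (301,64) above it, and red look-alikes at the bottom. I'll measure the tile and the grip top.

```bash
python3 - <<'E'
from h import *
c=pickle.load(open('w1.pkl','rb'));Q=cloud(c)
def fit(m,name,box):
    x0,y0,x1,y1=box;M=np.zeros(m.shape,bool);M[y0:y1,x0:x1]=m[y0:y1,x0:x1]
    p=Q[M];r=cv2.minAreaRect((p[:,:2]*1000).astype(np.float32));print(name,M.sum(),'rect',np.round(r[0],1),np.round(r[1],1),round(r[2],2),'zmed',np.median(p[:,2]).round(4))
hsv=cv2.cvtColor(c['color'],cv2.COLOR_BGR2HSV)
z=Q[...,2]
box=(258,135,325,205)
fit((hsv[...,1]<70)&(z>.006)&(z<.022),'tile',box)
fit((z>.056)&(z<.07),'top',box)
fit((hsv[...,1]<70)&(z>.006)&(z<.022),'large',(250,15,350,112))
dark=(c['color'].max(2)<50);fit(dark&(z>.045),'grip',box)
E
```

```text
tile 1536 rect [ 450.7 -195.2] [67.6 63.5] 0.67 zmed 0.0131
top 526 rect [ 459.  -200.9] [32.3 14.8] 1.59 zmed 0.0615
large 3820 rect [ 570.7 -196.3] [92.8 66.2] 64.73 zmed 0.0132
grip 490 rect [ 459. -201.] [32.3 14.6] 0.75 zmed 0.0614
```

>>> move_arm:
  deltas:
    - [[-0.019,0.04,0.008,0],[-0.019,0.08,0.008,0],[-0.019,0.12,0.008,0],[-0.019,0.15,0.008,0],[-0.019,0.173,0.008,0]]

```text
time: 1.65
ee_pos: [0.4559, -0.2049, 0.0251]
tcp_rot: [-90.0, -0.1, -179.7]
wrist_force: [0.7, -0.1, 0.1]
opening: 0.0857
```

```bash
python3 - <<'E'
from workcell import *
from h import *
o=get_obs();print(o['q'].round(1),o['ee_pos'].round(4),o['tcp_rot'].round(2),o['wrist_force'].round(1))
c=camera('wrist');pickle.dump(c,open('w2.pkl','wb'));cv2.imwrite('pics/w2.png',c['color'])
E
```

```text
[-24.2  -0.5 -18.5  72.2  -0.  155.5] [ 0.4559 -0.2049  0.0251] [-9.0040e+01 -1.3000e-01 -1.7973e+02] [ 0.7 -0.1  0.1]
```

View pics/w2.png

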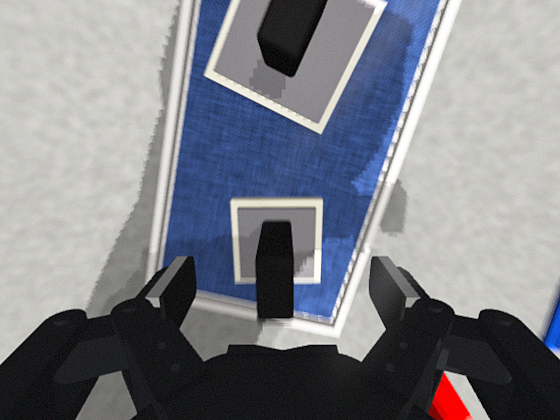

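The grip (x about 275) stands between the fingers, whose centre is at x about 281. I'll shift 3–4 mm and close.

>>> move_arm:
  deltas:
    - [[-0.003,0,-0.003,0],[-0.003,0,-0.003,0],[-0.003,0,-0.003,0]]

```text
time: 2.0
ee_pos: [0.4614, -0.2018, 0.0291]
tcp_rot: [-89.9, 0.1, -179.7]
wrist_force: [-0.1, 0.7, 0.5]
opening: 0.0854
```

>>> move_arm:
  deltas:
    - [[0,0,0,0],[0,0,0,0],[0,0,0,0],[0,0,0,0],[0,0,0,0]]
  claw: 0.0
  newtons: 30

```text
time: 2.5
ee_pos: [0.4605, -0.2012, 0.0274]
tcp_rot: [-90.0, 0.0, -179.6]
wrist_force: [-0.9, 1.0, 1.5]
opening: 0.0157
```

>>> move_arm:
  deltas:
    - [[0,0,0,0],[0,0,0,0],[0,0,0,0]]

```text
time: 2.8
ee_pos: [0.4606, -0.2012, 0.0274]
tcp_rot: [-90.0, 0.0, -179.6]
wrist_force: [-0.8, -0.6, 1.9]
opening: 0.0158
```

>>> move_arm:
  deltas:
    - [[0,-0.04,0,0],[0,-0.08,0,0],[-0.005,-0.13,-0.02,-3],[-0.01,-0.17,-0.06,-8],[-0.02,-0.2,-0.1,-14]]

```text
time: 3.3
ee_pos: [0.4779, -0.1095, 0.2226]
tcp_rot: [-90.0, 0.1, -165.6]
wrist_force: [2.7, 0.4, -1.0]
opening: 0.0157
```

```bash
python3 - <<'E'
from workcell import *
o=get_obs();print(o['q'].round(1),o['ee_pos'].round(4),o['tcp_rot'].round(2),o['wrist_force'].round(1),o['opening'])
E
```

```text
[-12.9  -3.5   0.6  94.   -0.  152.7] [ 0.4779 -0.1095  0.2226] [-8.9950e+01  7.0000e-02 -1.6556e+02] [ 2.7  0.4 -1. ] 0.01567410417496174
```

>>> move_arm:
  deltas:
    - [[-0.0715,-0.058,-0.178,-10.6],[-0.0715,-0.058,-0.178,-10.6],[-0.0715,-0.058,-0.178,-10.6],[-0.0715,-0.058,-0.178,-10.6],[-0.0715,-0.058,-0.178,-10.6]]

```text
time: 3.8
ee_pos: [0.5037, 0.0851, 0.2795]
tcp_rot: [-90.0, 0.1, -154.7]
wrist_force: [-1.1, -0.5, -1.7]
opening: 0.0158
```

```bash
python3 - <<'E'
from workcell import *
from h import *
o=get_obs();print(o['q'].round(1),o['ee_pos'].round(4),o['tcp_rot'].round(2),o['wrist_force'].round(1))
c=camera('wrist');pickle.dump(c,open('w3.pkl','wb'));cv2.imwrite('pics/w3.png',c['color'])
E
```

```text
[9.500e+00 8.000e-01 1.120e+01 1.002e+02 1.000e-01 1.643e+02] [0.5037 0.0851 0.2795] [-9.0030e+01  1.3000e-01 -1.5474e+02] [-1.1 -0.5 -1.7]
```

View pics/w3.png

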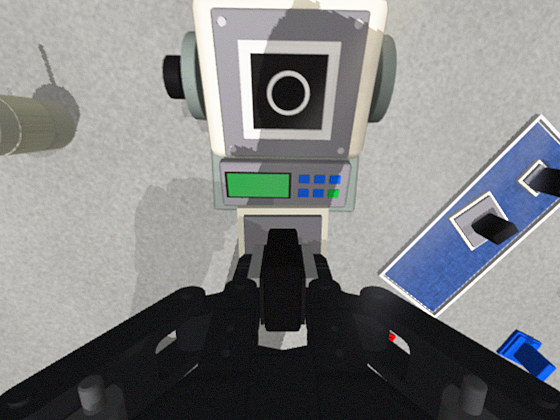

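The wrist view shows the seat as a black square over columns 250–328 and rows 53–130, with the ring centre at about (288,93). The held tile is at (283,240).

```bash
cat >> h.py <<'E'
def ray(c,uv,p0,n):
    uv=np.atleast_2d(uv);r=np.c_[(uv[:,0]-c['cx'])/c['fx'],(uv[:,1]-c['cy'])/c['fy'],np.ones(len(uv))]@c['T'][:3,:3].T
    o=c['T'][:3,3];return o+r*(((p0-o)@n)/(r@n))[:,None]
E
python3 - <<'E'
from h import *
c=pickle.load(open('w3.pkl','rb'));Q=cloud(c);g=cv2.cvtColor(c['color'],cv2.COLOR_BGR2GRAY)
def plane(p):
    for _ in range(6):
        ce=p.mean(0);n=np.linalg.svd(p-ce,full_matrices=False)[2][2];n*=np.sign(n[2]);e=(p-ce)@n;p=p[abs(e)<max(2.0*e.std(),4e-4)]
    return ce,n,e.std(),len(p)
v,u=np.indices(g.shape)
sq=(u>255)&(u<323)&(v>58)&(v<126)
fp=(u>222)&(u<360)&(v>25)&(v<150)&~((u>232)&(u<348)&(v>34)&(v<146))
rg=((u>242)&(u<338)&(v>44)&(v<138))&~((u>248)&(u<331)&(v>50)&(v<133))
for nm,m in(('floor',sq),('plate',fp),('rim',rg)):
    p=Q[m];p=p[np.isfinite(p[:,0])];ce,n,s,k=plane(p)
    print(nm,ce.round(4),n.round(4),'slope',np.degrees(np.arccos(n[2])).round(2),'yaw',np.degrees(np.arctan2(-n[1],-n[0])).round(2),s.round(5),k)
    if nm=='floor': F=(ce,n)
ce,n=F
x=np.array([-n[0]*n[2],-n[1]*n[2],1-n[2]**2]);x/=np.linalg.norm(x);y=np.cross(n,x)
# inner dark square contour
roi=np.zeros_like(g);roi[46:137,243:336]=255
m=((g<95)&(roi>0)).astype(np.uint8)
m=cv2.morphologyEx(m,cv2.MORPH_CLOSE,np.ones((15,15)))
cn=max(cv2.findContours(m,0,2)[0],key=cv2.contourArea)
bx=cv2.minAreaRect(cn);print('px',np.round(bx,1) if 0 else bx)
W=ray(c,cn[:,0,:].astype(float),ce,n);L=np.c_[(W-ce)@x,(W-ce)@y]*1000
r=cv2.minAreaRect(L.astype(np.float32));print('seat local',r); print('seat world by square',(ce+x*r[0][0]/1e3+y*r[0][1]/1e3).round(4))
mk=((g>120)&(u>262)&(u<316)&(v>66)&(v<118)).astype(np.uint8)
cn=max(cv2.findContours(mk,0,2)[0],key=cv2.contourArea);W=ray(c,cn[:,0,:].astype(float),ce,n);L=np.c_[(W-ce)@x,(W-ce)@y]*1000
r=cv2.fitEllipse(L.astype(np.float32));print('ring local',r,(ce+x*r[0][0]/1e3+y*r[0][1]/1e3).round(4))
print('x',x.round(4),'y',y.round(4))
# held tile: seen back points
t=(u>240)&(u<262)&(v>215)&(v<245)|(u>305)&(u<325)&(v>215)&(v<245)
p=Q[t];p=p[np.isfinite(p[:,0])];print('tile back',plane(p))
ed=(u>232)&(u<334)&(v>204)&(v<250)&(abs(Q[...,2]-np.median(p[:,2]))<.006)
q=Q[ed];lx=(q-[.5037,.0851,0])@np.r_[np.cos(np.radians(25.26)),np.sin(np.radians(25.26)),0];ly=(q-[.5037,.0851,0])@np.r_[-np.sin(np.radians(25.26)),np.cos(np.radians(25.26)),0]
print('tile x max',np.percentile(lx,[98,100]).round(4),'y',ly.min().round(4),ly.max().round(4))
E
```

```text
floor [0.5898 0.1209 0.172 ] [-0.3009 -0.138   0.9436] slope 19.33 yaw 24.63 0.00056 3939
plate [0.5974 0.1264 0.1749] [-0.3011 -0.137   0.9437] slope 19.31 yaw 24.46 0.00057 3372
rim [0.591  0.1253 0.1759] [-0.3011 -0.1368  0.9437] slope 19.31 yaw 24.43 0.00055 1621
px ((289.0, 91.0), (74.0, 76.0), 90.0)
seat local ((-0.5412483215332031, 0.6125640869140625), (56.547882080078125, 58.20330810546875), 0.6447173953056335)
seat world by square [0.589  0.1212 0.1718]
ring local ((-0.3874145448207855, 0.7807799577713013), (33.404640197753906, 33.674800872802734), 107.08058166503906) [0.5891 0.1215 0.1718]
x [0.8578 0.3933 0.331 ] y [-0.4168  0.909   0.    ]
tile back (array([0.51444818, 0.09161412, 0.26576585]), array([-0.00907318, -0.00347266,  0.99995281]), np.float64(0.000492038466473047), 852)
tile x max [0.0247 0.025 ] y -0.0254 0.0268
```

>>> move_arm:
  deltas:
    - [[-0.04,0,0.004,0.5],[-0.08,0,0.004,0.5],[-0.0936,0.02,0.0043,0.5],[-0.0936,0.045,0.0043,0.5],[-0.0936,0.055,0.0043,0.5]]
  newtons: 20

```text
time: 4.35
ee_pos: [0.5893, 0.1147, 0.2199]
tcp_rot: [-90.0, -0.3, -155.6]
wrist_force: [-0.9, 0.5, -1.4]
opening: 0.0155
```

>>> move_arm:
  deltas:
    - [[0,0,0,0],[0,0,0,0],[0,0,0,0]]

```text
time: 4.65
ee_pos: [0.59, 0.1155, 0.2251]
tcp_rot: [-90.0, 0.1, -155.6]
wrist_force: [-0.1, -0.3, -1.3]
opening: 0.0154
```

```bash
python3 - <<'E'
from workcell import *
from h import *
o=get_obs();print(o['q'].round(1),o['ee_pos'].round(4),o['tcp_rot'].round(2),o['wrist_force'].round(1))
c=camera('wrist');pickle.dump(c,open('w4.pkl','wb'));cv2.imwrite('pics/w4.png',c['color'])
E
```

```text
[ 11.1  11.9  17.2  95.1  -0.  166.7] [0.59   0.1155 0.2251] [-8.9970e+01  1.3000e-01 -1.5558e+02] [-0.1 -0.3 -1.3]
```

View pics/w4.png

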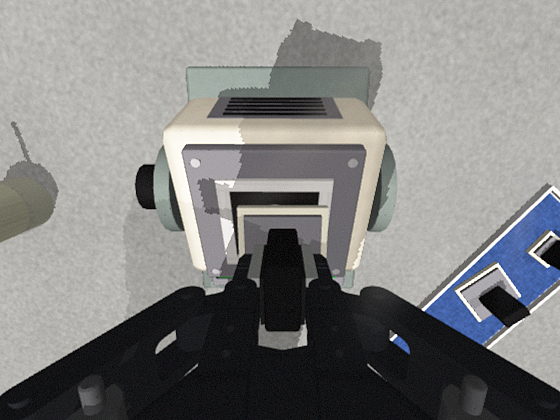

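The tile (columns 236–328) hovers over the seat, whose dark inner strip spans columns 231–320 at rows 190–207, so it sits a little too far right (-y). I'll measure the offset.

```bash
cat > meas.py <<'E'
from h import *
import sys
c=pickle.load(open(sys.argv[1],'rb'));Q=cloud(c);ee=np.array(eval(sys.argv[2]));g=cv2.cvtColor(c['color'],cv2.COLOR_BGR2GRAY)
yw=np.radians(24.7);X=np.array([np.cos(yw),np.sin(yw),0]);Y=np.array([-X[1],X[0],0]);P=np.array([.589,.1213,.1719]);s=np.radians(19.3)
x=X*np.cos(s)+np.array([0,0,np.sin(s)]);n=np.cross(x,Y)
L=np.stack([(Q-P)@x,(Q-P)@Y,(Q-P)@n],-1)*1e3
h=L[...,2]
# expected seat outlines in this picture
for nm,hh,a in(('inner floor',0,29),('rim outer',.003,37)):
    print(nm,proj(c,[P+n*hh+x*i*a/1e3+Y*j*a/1e3 for i,j in((1,1),(1,-1))]).round(1).tolist())
# rim from cloud
m=(abs(h-3)<1.5)&(abs(L[...,1])<50)&(g>150)&(L[...,0]>28)&(L[...,0]<45)
if m.sum(): print('rim y range',np.percentile(L[m][:,1],[1,99]).round(1),'x max',np.percentile(L[m][:,0],99).round(1),m.sum())
# tile back
E_=(Q-ee);e=np.stack([E_@X,E_@Y,E_[...,2]],-1)*1e3
t=(abs(e[...,1])<32)&(e[...,0]>11)&(e[...,0]<32)&(e[...,2]>-19)&(e[...,2]<-5)&(g>60)
q=e[t];ce=q.mean(0);A=np.c_[q[:,:2],np.ones(len(q))];k=np.linalg.lstsq(A,q[:,2],rcond=None)[0]
print('tile rel TCP: xmax',np.percentile(q[:,0],99).round(1),'y',np.percentile(q[:,1],[1,99]).round(1),'tilt x deg',np.degrees(np.arctan(k[0])).round(1),'z',k[2].round(1),len(q))
print('TCP rel port XYZ mm',(np.array([(ee-P)@X,(ee-P)@Y,(ee-P)[2]])*1e3).round(1))
E
python3 meas.py w4.pkl "[.59,.1155,.2251]"
```

```text
inner floor [[229.9, 189.9], [319.4, 189.5]]
rim outer [[215.0, 181.6], [333.7, 181.1]]
rim y range [-36.   36.7] x max 38.2 1348
tile rel TCP: xmax 24.8 y [-24.8  26. ] tilt x deg -18.8 z -9.1 2162
TCP rel port XYZ mm [-1.5 -5.7 53.2]
```

>>> move_arm:
  deltas:
    - [[-0.0025,0.004,-0.005,0],[-0.0025,0.008,-0.005,0],[-0.0025,0.011,-0.005,0],[-0.0025,0.011,-0.005,0],[-0.0025,0.011,-0.005,0]]

```text
time: 5.2
ee_pos: [0.5899, 0.1214, 0.2122]
tcp_rot: [-90.0, -0.0, -155.6]
wrist_force: [-0.9, -1.0, -1.1]
opening: 0.0158
```

```bash
cat > st.py <<'E'
from workcell import *
import numpy as np
o=get_obs();yw=np.radians(24.7);X=np.array([np.cos(yw),np.sin(yw),0]);Y=np.array([-X[1],X[0],0]);P=np.array([.589,.1213,.1719])
e=o['ee_pos']-P;f=o['wrist_force'];print(o['time'],'XYZ',(np.array([e@X,e@Y,e[2]])*1e3).round(1),'rot',o['tcp_rot'].round(2),'F',np.round([f@X,f@Y,f[2]],1),o['torque'].round(2))
E
python3 st.py
```

```text
5.2 XYZ [ 0.9 -0.3 40.3] rot [-9.0000e+01 -2.0000e-02 -1.5555e+02] F [-1.2 -0.5 -1.1] [-0.04 -0.02  0.02]
```

>>> move_arm:
  deltas:
    - [[0,0.001,0,0],[0,0.002,0,0],[0,0.003,0,0],[0,0.004,0,0],[0,0.005,0,0]]

```text
time: 5.7
ee_pos: [0.59, 0.1214, 0.2073]
tcp_rot: [-90.0, -0.0, -155.6]
wrist_force: [0.4, 0.8, -1.5]
opening: 0.0155
```

>>> move_arm:
  deltas:
    - [[0,0.001,0,0],[0,0.002,0,0],[0,0.003,0,0],[0,0.003,0,0]]

```text
time: 6.1
ee_pos: [0.59, 0.1214, 0.2043]
tcp_rot: [-90.0, 0.0, -155.5]
wrist_force: [0.1, 0.5, -1.6]
opening: 0.0156
```

```bash
python3 st.py
```

```text
6.1 XYZ [ 1.  -0.3 32.4] rot [ -90.      0.   -155.55] F [ 0.3  0.4 -1.6] [ 0.    0.03 -0.02]
```

>>> move_arm:
  deltas:
    - [[0,0.001,0,0],[0,0.0015,0,0],[0,0.002,0,0]]

```text
time: 6.4
ee_pos: [0.59, 0.1214, 0.2039]
tcp_rot: [-90.0, 0.1, -155.5]
wrist_force: [-4.0, -0.7, 10.3]
opening: 0.0156
```

```bash
python3 st.py
```

```text
6.4 XYZ [ 1.  -0.3 32. ] rot [-8.9980e+01  1.0000e-01 -1.5555e+02] F [-3.9  1.  10.3] [-0.13  0.68 -0.01]
```

Contact came at Z = 32 mm, where I expected it. Next I'll roll the tile about its upslope edge by dragging it toward the robot while lowering.

>>> move_arm:
  deltas:
    - [[0.0011,0.0006,0,0],[0.0022,0.0014,0,0],[0.0033,0.0023,0,0],[0.0044,0.0032,0,0],[0.0055,0.0042,0,0]]

```text
time: 6.9
ee_pos: [0.5861, 0.1195, 0.201]
tcp_rot: [-89.9, 0.3, -155.5]
wrist_force: [0.7, 0.5, 12.3]
opening: 0.0156
```

```bash
python3 st.py;python3 - <<'E'
from workcell import *
from h import *
c=camera('wrist');pickle.dump(c,open('w5.pkl','wb'));cv2.imwrite('pics/w5.png',cv2.resize(c['color'][150:350,180:380],None,fx=3,fy=3))
E
```

```text
6.9 XYZ [-3.3 -0.4 29.1] rot [ -89.94    0.32 -155.54] F [ 0.8  0.1 12.3] [ 0.22 -0.29 -0.01]
```

View pics/w5.png

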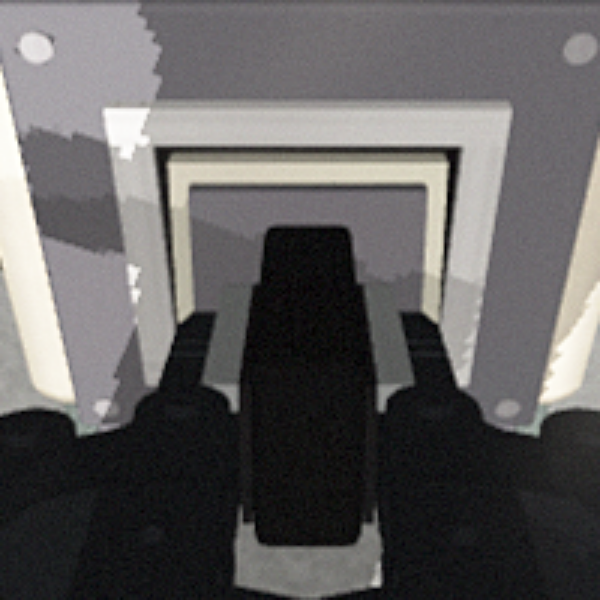

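The crop shows the tile's upslope edge inside the rim (crop row 155, rim inner edge about row 148). It is centred sideways, with about equal gaps left and right, and it is pivoting in the grip. I'll continue.

>>> move_arm:
  deltas:
    - [[0.0011,0.0009,0,0],[0.0022,0.0018,0,0],[0.0033,0.0027,0,0],[0.0044,0.0036,0,0],[0.0055,0.0045,0,0]]

```text
time: 7.45
ee_pos: [0.5812, 0.1173, 0.1961]
tcp_rot: [-90.0, 0.3, -155.5]
wrist_force: [1.6, 0.4, 9.7]
opening: 0.0158
```

```bash
python3 st.py
```

```text
7.45 XYZ [-8.8 -0.4 24.2] rot [ -89.95    0.3  -155.55] F [ 1.6 -0.3  9.7] [ 0.35 -0.63  0.02]
```

>>> move_arm:
  deltas:
    - [[0.001,0.0008,0,0],[0.002,0.0016,0,0],[0.003,0.0023,0,0],[0.0038,0.003,0,0],[0.0038,0.003,0,0]]

```text
time: 7.95
ee_pos: [0.5775, 0.1156, 0.1928]
tcp_rot: [-90.0, 0.3, -155.6]
wrist_force: [0.3, 0.4, 8.6]
opening: 0.0157
```

```bash
python3 st.py;python3 - <<'E'
from workcell import *
from h import *
c=camera('wrist');pickle.dump(c,open('w6.pkl','wb'));cv2.imwrite('pics/w6.png',cv2.resize(c['color'][150:350,180:380],None,fx=3,fy=3))
E
```

```text
7.95 XYZ [-12.8  -0.4  20.9] rot [ -89.95    0.26 -155.55] F [0.5 0.2 8.6] [ 0.23 -0.44  0.05]
```

View pics/w6.png

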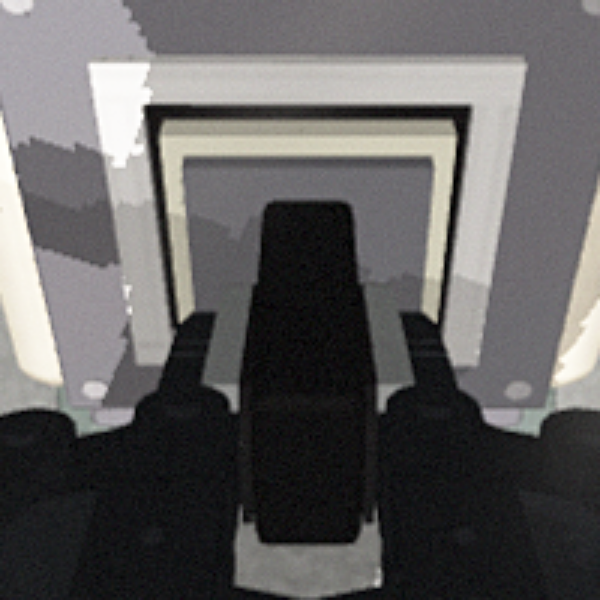

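The crop shows an even dark gap above (rows 105–118) and at both sides, so the tile is inside the rim. I'll check flushness by depth.

```bash
cat > flush.py <<'E'
from h import *
import sys
c=pickle.load(open(sys.argv[1],'rb'));Q=cloud(c);g=cv2.cvtColor(c['color'],cv2.COLOR_BGR2GRAY)
yw=np.radians(24.7);X=np.array([np.cos(yw),np.sin(yw),0]);Y=np.array([-X[1],X[0],0]);P=np.array([.589,.1213,.1719]);s=np.radians(19.3)
x=X*np.cos(s)+np.array([0,0,np.sin(s)]);n=np.cross(x,Y)
L=np.stack([(Q-P)@x,(Q-P)@Y,(Q-P)@n],-1)*1e3
def fit(m):
    q=L[m]
    for _ in range(5):
        A=np.c_[q[:,:2],np.ones(len(q))];k=np.linalg.lstsq(A,q[:,2],rcond=None)[0];e=q[:,2]-A@k;q=q[abs(e)<max(2.5*e.std(),.5)]
    return np.degrees(k[:2]).round(2),k[2].round(2),len(q)
l=L
pl=(np.maximum(abs(l[...,0]),abs(l[...,1]))>40)&(np.maximum(abs(l[...,0]),abs(l[...,1]))<53)&(abs(l[...,2])<5)&(l[...,0]>0)
print('plate tilt(x,y) deg, height',fit(pl))
tb=(l[...,0]>7)&(l[...,0]<24)&(abs(l[...,1])<23)&(abs(l[...,1])>11)&(abs(l[...,2]-10)<7)&(g>60)
print('tile back',fit(tb)); q=L[tb];print(len(q),'z by x:',[(a,np.median(q[(q[:,0]>a)&(q[:,0]<a+4)][:,2]).round(1)) for a in range(8,24,4)])
w=(abs(l[...,2]-10)<3)&(g>60)&(l[...,0]>0)&(abs(l[...,0])<32)&(abs(l[...,1])<32);print('tile x max',np.percentile(L[w][:,0],[97,99.5]).round(1),'y',np.percentile(L[w][:,1],[.5,99.5]).round(1))
E
python3 flush.py w6.pkl
```

```text
plate tilt(x,y) deg, height (array([ 0.1 , -0.12]), np.float64(-0.35), 7824)
tile back (array([-15.08,   0.06]), np.float64(13.33), 1313)
1326 z by x: [(8, np.float64(10.3)), (12, np.float64(10.0)), (16, np.float64(9.9)), (20, np.float64(6.3))]
tile x max [21.5 21.8] y [-23.7  23.7]
```

```bash
sed -i 's/(l\[...,0\]<24)&(abs(l\[...,1\])<23)/(l[...,0]<18.5)\&(abs(l[...,1])<21)/; s/abs(l\[...,2\]-10)<3)&(g>60)/abs(l[...,2]-6)<2.5)\&(g>60)/' flush.py; python3 flush.py w6.pkl; python3 flush.py w5.pkl
```

```text
plate tilt(x,y) deg, height (array([ 0.1 , -0.12]), np.float64(-0.35), 7824)
tile back (array([-2.39, -0.03]), np.float64(10.65), 645)
656 z by x: [(8, np.float64(10.3)), (12, np.float64(10.0)), (16, np.float64(10.0)), (20, np.float64(nan))]
tile x max [25.4 31. ] y [-30.9  29.4]
plate tilt(x,y) deg, height (array([ 0.12, -0.1 ]), np.float64(-0.39), 6651)
tile back (array([-14.73,   0.07]), np.float64(16.47), 679)
686 z by x: [(8, np.float64(13.9)), (12, np.float64(12.9)), (16, np.float64(11.9)), (20, np.float64(nan))]
tile x max [27.9 30.8] y [-31.2  29.9]
  return _methods._mean(a, axis=axis, dtype=dtype,
  ret = ret.dtype.type(ret / rcount)
  return _methods._mean(a, axis=axis, dtype=dtype,
  ret = ret.dtype.type(ret / rcount)
```

About 2.4° remains at the downslope edge. I'll do a bit more of the same.

>>> move_arm:
  deltas:
    - [[0.0005,0.0006,0,0],[0.001,0.0012,0,0],[0.0013,0.0018,0,0],[0.0013,0.0022,0,0],[0.0013,0.0022,0,0]]

```text
time: 8.5
ee_pos: [0.5762, 0.115, 0.1911]
tcp_rot: [-89.9, 0.3, -155.6]
wrist_force: [-0.8, -0.5, 11.8]
opening: 0.0153
```

```bash
python3 st.py;python3 - <<'E'
from workcell import *
from h import *
c=camera('wrist');pickle.dump(c,open('w7.pkl','wb'))
E
python3 flush.py w7.pkl 2>/dev/null
```

```text
8.5 XYZ [-14.2  -0.4  19.2] rot [ -89.94    0.27 -155.55] F [-0.9 -0.1 11.8] [ 0.13 -0.14  0.04]
plate tilt(x,y) deg, height (array([ 0.06, -0.09]), np.float64(-0.32), 8109)
tile back (array([ 0.63, -0.09]), np.float64(9.54), 640)
653 z by x: [(8, np.float64(9.7)), (12, np.float64(9.7)), (16, np.float64(9.8)), (20, np.float64(nan))]
tile x max [25.5 31.5] y [-31.3  30.2]
```

>>> move_arm:
  deltas:
    - [[0,0.0003,0,0],[0,0.0007,0,0],[0,0.0007,0,0],[0,0.0007,0,0]]

```text
time: 8.95
ee_pos: [0.5763, 0.115, 0.191]
tcp_rot: [-89.9, 0.3, -155.6]
wrist_force: [-2.8, -0.6, 16.6]
opening: 0.0157
```

```bash
python3 st.py;python3 - <<'E'
from workcell import *
from h import *
c=camera('wrist');pickle.dump(c,open('w8.pkl','wb'));cv2.imwrite('pics/w8.png',cv2.resize(c['color'][130:350,170:390],None,fx=2.7,fy=2.7))
E
python3 flush.py w8.pkl 2>/dev/null
```

```text
8.95 XYZ [-14.2  -0.4  19.1] rot [ -89.94    0.3  -155.55] F [-2.8  0.7 16.6] [0.06 0.2  0.01]
plate tilt(x,y) deg, height (array([ 0.11, -0.09]), np.float64(-0.35), 8120)
tile back (array([ 0.5 , -0.16]), np.float64(9.59), 641)
652 z by x: [(8, np.float64(9.6)), (12, np.float64(9.7)), (16, np.float64(9.7)), (20, np.float64(nan))]
tile x max [25.4 31.3] y [-31.6  30. ]
```

View pics/w8.png

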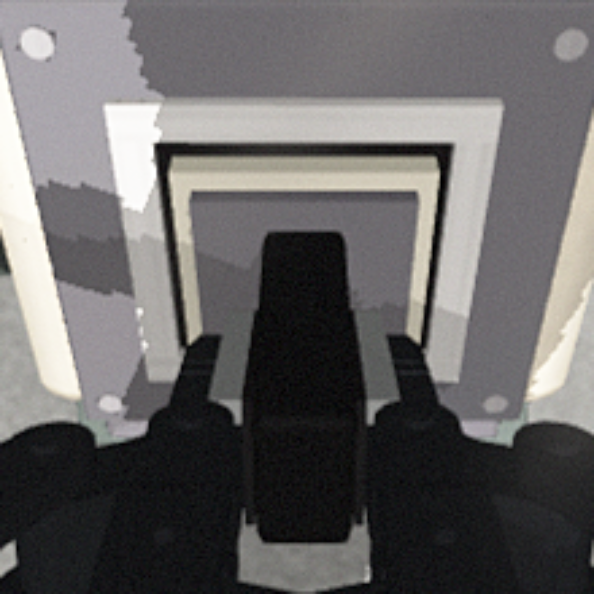

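The tile is even inside the rim. The last 0.7 mm of push moved it only 0.1 mm and added 5 N, so it is bottomed out. I'll ease the push slightly, hold, and check for drift.

>>> move_arm:
  deltas:
    - [[0,-0.0004,0,0],[0,-0.0004,0,0],[0,-0.0004,0,0],[0,-0.0004,0,0],[0,-0.0004,0,0]]

```text
time: 9.5
ee_pos: [0.5763, 0.115, 0.1911]
tcp_rot: [-89.9, 0.3, -155.6]
wrist_force: [-2.5, -0.5, 13.5]
opening: 0.0157
```

>>> move_arm:
  deltas:
    - [[0,0,0,0],[0,0,0,0],[0,0,0,0],[0,0,0,0],[0,0,0,0]]

```text
time: 10.0
ee_pos: [0.5763, 0.115, 0.1911]
tcp_rot: [-89.9, 0.3, -155.6]
wrist_force: [-2.8, -1.7, 14.2]
opening: 0.0156
```

```bash
python3 st.py;python3 - <<'E'
from workcell import *
from h import *
c=camera('wrist');pickle.dump(c,open('w9.pkl','wb'))
c=camera('scene');pickle.dump(c,open('s9.pkl','wb'));cv2.imwrite('pics/s9.png',cv2.resize(c['color'][150:350,130:480],None,fx=2.2,fy=2.2))
E
python3 flush.py w9.pkl 2>/dev/null
```

```text
10.0 XYZ [-14.2  -0.4  19.2] rot [ -89.94    0.28 -155.55] F [-3.2 -0.4 14.2] [ 0.1  -0.02 -0.02]
plate tilt(x,y) deg, height (array([ 0.1 , -0.09]), np.float64(-0.34), 8118)
tile back (array([ 0.25, -0.05]), np.float64(9.61), 635)
649 z by x: [(8, np.float64(9.6)), (12, np.float64(9.6)), (16, np.float64(9.7)), (20, np.float64(nan))]
tile x max [25.2 31.5] y [-30.3  30. ]
```

View pics/s9.png

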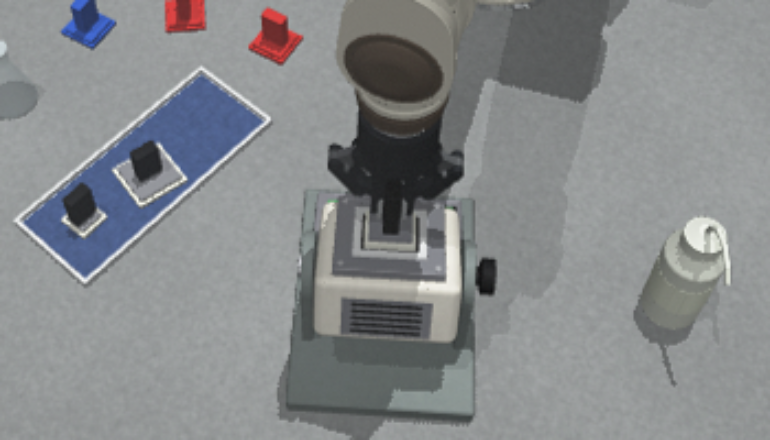

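The scene view shows the standard in the seat at about (390,230) in the crop. The other two standards, the flask and the wash bottle look undisturbed, and the head's slope measures the same as before (19.3–19.4°). I'm handing the job in.

```bash
python3 -c "
from workcell import *
print(job_done())"; python3 st.py
```

```text
the job is handed in; nothing more can be done
None
the job is handed in; nothing more can be done
```

The right white standard is face down and flush in the seat. The arm was still gripping it (20 N) and pressing lightly when I handed in, after about 10 s of robot time.

I picked the 52 mm standard by its grip. The arm's moves can't tilt the tool, so I touched the tile's upslope edge to the seat floor and rolled it in the fingers until it matched the slope.

**Last checks:**
- **Flushness:** the tile's back was within about 0.2° of the face plate. It stood about 9.6 mm above the seat floor estimate; I expected 10 mm, and the plate itself read 0.35 mm low.
- **Seating:** an extra 0.7 mm of push moved the tile only 0.1 mm and raised the force by about 5 N. At hand-in the push was about 14 N, with no drift over 0.5 s.
- **Fit in the rim:** there were clear gaps upslope and on both sides. The downslope gap was hidden by the fingers, so I judged it only from the tilt and height.
- **Surroundings:** the head's slope was unchanged at about 19.3°. The other two standards, the flask and the wash bottle looked undisturbed in the scene picture.

No check failed. One early fit of the tile's tilt before touchdown (-18.8°) looked contaminated by other surfaces, so I did not use it.

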